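# Open the gear case filler

### The job

The oil in the gear case on the carving bench has to be checked: unscrew the black eight-sided filler cap from the neck on top of the case, turning it anticlockwise with as many fresh grips as it takes, and keep hold of it as it comes free and is lifted straight off; do not pull it hard or crooked while the thread still holds. Set it down (do not drop it) upright, open side down, flat on the floor of the shallow steel tray and let go. Do not knock over the oil bottle or shove the carved wooden box or the gouge about.

Things in the scene. Friction and masses are not known exactly. Their poses are not given: they have to be found in the camera images.
- gearmotor: Gear case, fixed to the bench: grey casting 140 x 120 mm (x, y), flat top 90 mm above the bench, on a 170 x 140 mm foot; a ribbed green motor sticks out of its +x face to 232 mm from the origin, at most 123 mm high. Origin on the bench under the filler neck, in the middle of the casting; z up. A small brass domed breather (22 mm wide, 16 mm high) stands on the top at x 56, y -45 mm.
- neck (a point): Middle of the filler neck's mouth, 26 mm above the case's top, hidden under the cap. Upright neck with a coarse right-hand thread 37.6 mm in diameter, lead 8 mm per turn. From the start the cap must turn 220 to 295 degrees (it varies) before the thread lets go; until then it cannot be pulled off. Thread play: about 2 mm up and down, 1 mm sideways.
- cap: Black plastic filler cap, 0.06 to 0.13 kg: upright eight-sided prism, 46 mm across flats, 50 mm across corners, 36 mm high, lower 18 mm hollow, pale round disc on top. Origin at the centre of the open lower rim, z up; flats face its x axis and every 45 degrees on.
- cap_top (a point): Centre of the cap's top face, 36 mm above its rim. Screwed down, it lies 18 mm above the neck's mouth. The cap starts fully down but loose. Turned anticlockwise seen from above (positive about z) it rises 8 mm per turn, after up to a quarter turn of slack. Once free it lifts straight up; its rim must rise above the neck's mouth to clear it.
- tray: Shallow open steel tray, fixed to the bench, 170 x 150 mm (x, y) outside, walls 4 mm thick and 20 mm high. Origin on the bench under its centre.
- tray_in (a point): Centre of the tray's inner floor, upper face, axes as the tray's. The free floor is 162 x 142 mm.
- carved_box: Bystander: wooden box with carved lid, 126 x 96 mm (x, y), 62 mm high, origin under its centre.
- oil_bottle: Bystander: grey oil bottle, 60 mm in diameter, 170 mm high, origin under its centre, standing upright.
- gouge: Bystander: wooden-handled carving gouge lying on the bench, about 200 mm long along its x axis.
Things that resemble listed ones, but are neither listed nor needed, are in the scene too. Several things have the shape of the cap; the one meant has the colours described above.

How it is judged:
On the way:
1. the cap is free and held by the gripper with its lower rim above the neck's mouth (z of cap in the frame of neck above 0.002 m and contact force between cap and the fingers above 0.5 N), for 0.1 s.
At the end, for the whole second after the job is handed in: The cap stands upright, open side down, flat on the tray's floor (rim within 4 mm of the floor, tilt under 0.1 rad, anywhere inside the walls), at rest and released (x of cap in the frame of tray_in between -0.06 and 0.06 m and y of cap in the frame of tray_in between -0.05 and 0.05 m and z of cap in the frame of tray_in between -0.004 and 0.004 m and angle between cap's own z axis and vertical below 0.1 rad and linear speed of cap below 0.02 m/s and contact force between cap and the fingers below 0.1 N); the robot touches nothing.
It fails at once if the cap is let go, away from the neck, more than 30 mm above the tray's floor (horizontal distance between cap and neck above 0.05 m and z of cap in the frame of tray_in above 0.03 m and contact force between cap and the fingers below 0.02 N).
It fails at once if the cap is wrenched crooked, more than 0.2 rad (11 degrees) off upright, while still on the neck (angle between cap's own z axis and vertical above 0.2 rad and horizontal distance between cap and neck below 0.05 m and z of cap in the frame of neck below 0 m).
It fails at once if the cap is forced against the thread with more than 50 N (contact force between cap and gearmotor above 50 N).
It fails at once if the oil bottle is knocked over (angle between oil_bottle's own z axis and vertical above 0.5 rad).
It fails at once if the carved box or gouge is shoved more than 40 mm (distance of any of carved_box, gouge from where it was at the start of the episode above 0.04 m).
It also fails if it takes over 72 s, if anything falls off the work surface, if the arm or the gripper's body presses on something with over 40 N, if the wrist force passes 120 N, or if a joint passes its speed limit or range.

### The arm

A 7-joint arm with a two-finger parallel gripper is mounted at the origin on the work surface. World frame = base frame: x ahead of the robot, y to its left, z up, the work surface at z = 0. Lengths are in m, angles in rad, forces in N, time in s.
With the tool pointing down it reaches from about 0.4 to 0.875 m from the base axis. Payload 4.4 kg.
Tool frame: the origin (TCP) lies between the finger pads; the fingertips stand 25 mm ahead of it and the grasp point (between the pads) lies 6 mm ahead of it; z points along the fingers, y is the line along which they close (so a half turn about z gives the same grasp; the last joint's range is limited). The gripper opens to 85 mm and grips with 20 to 120 N. Pads are 22 mm wide; open, the fingers measure 114 mm over their backs; the gripper's body (76 mm by 85 mm) begins 54 mm behind the grasp point. The pads swing forward as they close: fully open they stand 13 mm farther back than shut.
Start: joints at [-1.389, 0.628, 0.038, 1.517, -0.027, 0.996, -0.02], TCP at [0.159, 0.63, 0.256] pointing down, gripper open.
Joint ranges: [-3.06, 3.06], [-0.37, 2.12], [-1.25, 1.32], [0.18, 2.47], [-1.1, 4.24], [0.23, 1.98], [-2.94, 2.94]. Speed limits (rad/s): [2.57, 2.57, 3.14, 3.14, 3.14, 3.14, 3.14].

### API

Orientations are given as a unit quaternion [x, y, z, w].
In Python, from rig import ctrl, hand, get_state, capture, camera_model gives the robot as it stands. Calls block until the motion is done:
- ctrl.movep(position, orientation): joint-space move of the TCP to a pose.
- ctrl.move_l(position, orientation=None, vel=0.15): straight line of the TCP; orientation=None keeps the orientation; vel is the mean speed in m/s.
- ctrl.move_joints(angles): joint-space move.
- hand.open_jaws() and hand.gripper_close(effort=None): open the fingers fully, or close them until they stop; effort is the grip in N (None keeps the last).
- ctrl.pause(seconds).
- ctrl.ik(position, orientation): joint angles nearest the present ones, or None.
- get_state(): the state.
- capture(name): name is "side" or "top"; returns (picture, depth): 400x640x3 uint8, blue, green, red; 400x640 float32, m along the optical axis (not along the pixel's ray), 0 where there is no reading.
- camera_model(name): a dict with "fx", "fy", "cx", "cy" (pixels), "T" (4x4, takes a point from camera to world coordinates). Camera axes: x right, y up, looking along -z (the intrinsics and any distortion apply to the point x, -y, -z); pixel columns grow to the right and rows downward; lengths in m; the calibration is good to about 2 mm. A picture is of the moment at which its call begins. camera_model takes no time and is no camera call.
A pose or a line that the arm cannot do raises ctrl.MotionError and nothing moves.
- ctrl.hand_in(): hands the job in; it is judged then, once.
The state is a dict: "time_s": time; "joint_positions": joint angles; "joint_vel": joint speeds; "joint_torque": joint torques, N m; "tool_pos": TCP position; "orientation": TCP orientation; "wrist_force": force on the tool from outside, world axes, zero at the start; "ft_torque": the same for the moment, N m; "width": opening from 0.0 (shut) to 1.0 (fully open); "grasp_force": force on a finger pad.
Only numpy, scipy, OpenCV 4.12 (cv2) and the standard library are available. Lean on these libraries where they do the work, as an engineer would, in place of code of your own. Each camera call takes 0.05 s, during which the arm holds its last target. There are 200 camera calls.

## Working session

There is one attempt and no reset: what is moved stays moved. The work goes in short steps, each a Python script; the robot and the scene stay as the last script left them, time stands still between calls to the robot, and variables do not carry over. Pictures are saved under pics/ and viewed, at most 10 in all, crops included, and the job is handed in when it is done.

```bash
mkdir -p pics; ls
cat > h.py <<'E'
import numpy as np, cv2
from rig import ctrl, hand, get_state, capture, camera_model
def world(name, depth, u, v):
    m=camera_model(name); d=depth[int(v),int(u)]
    p=np.array([(u-m["cx"])/m["fx"]*d, -(v-m["cy"])/m["fy"]*d, -d, 1])
    return (np.array(m["T"])@p)[:3]
E
python3 - <<'E'
from h import *
for n in("top","side"):
    im,d=capture(n); cv2.imwrite(f"pics/{n}0.png",im); np.save(f"{n}0.npy",d)
    m=camera_model(n); print({k:(np.round(v,3).tolist()) for k,v in m.items() if not isinstance(v,str)})
s=get_state(); print(s)
E
```

```text
pics
{'fx': 404.781, 'fy': 404.781, 'cx': 317.717, 'cy': 199.4, 'T': [[0.015, 0.992, -0.124, 0.428], [-1.0, 0.014, -0.01, -0.006], [-0.008, 0.125, 0.992, 1.137], [0.0, 0.0, 0.0, 1.0]]}
{'fx': 483.162, 'fy': 483.162, 'cx': 319.4, 'cy': 195.86, 'T': [[0.804, 0.37, -0.466, -0.06], [-0.595, 0.48, -0.645, -0.815], [-0.015, 0.796, 0.605, 0.852], [0.0, 0.0, 0.0, 1.0]]}
{'time_s': 0.1, 'joint_positions': array([-1.3888147 ,  0.62926863,  0.03846609,  1.51827848, -0.02696942,
        0.99628922, -0.01997754]), 'joint_vel': array([ 0.00018411, -0.00153211,  0.00025199, -0.00224221,  0.00050004,
       -0.00274942, -0.00046837]), 'joint_torque': array([ 2.85014001e-03, -5.64525032e+01,  1.23042271e+00, -1.93972099e+01,
        1.12401278e-02,  5.35978004e-03, -5.23510323e-06]), 'tool_pos': array([0.15927755, 0.62964617, 0.25546833]), 'orientation': array([ 1.23563361e-01,  9.92336310e-01, -8.59041404e-04, -7.84750232e-05]), 'wrist_force': array([ 0.52176647,  0.35994638, -0.68699089]), 'ft_torque': array([-0.01783795,  0.00312556, -0.04896941]), 'grasp_force': 0.0, 'width': 0.9993968807898104}
```

View pics/top0.png

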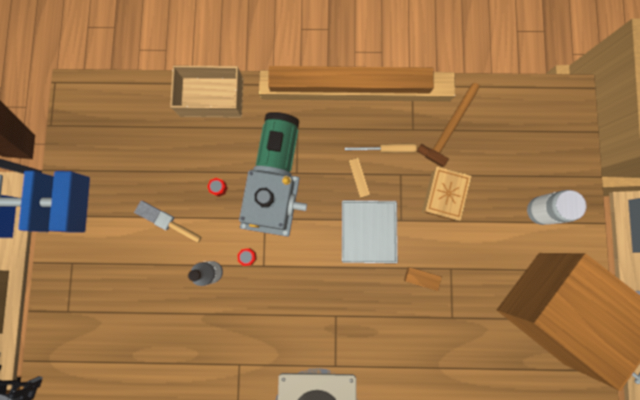

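View pics/side0.png

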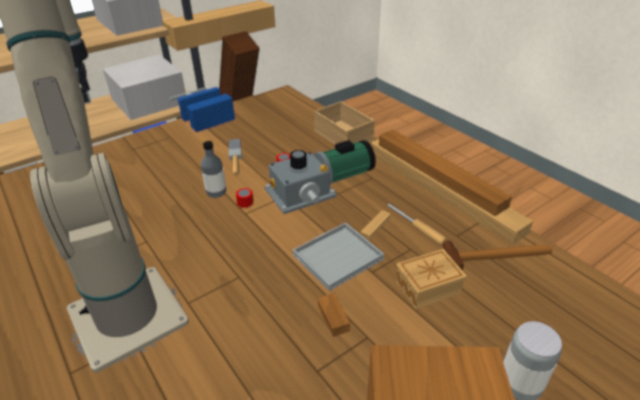

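Candidates in the top view are the black cap on the gear case at (264,197), which is on the neck and so is the one meant, and red look-alikes at (217,187) and (247,257). The tray is at (370,232), the carved box at (449,193), the gouge at (385,149), and the bottle at (205,272). Next I'll measure these and check a close crop.

Run:
```python
from h import *
a=cv2.imread("pics/top0.png"); b=cv2.imread("pics/side0.png")
A=cv2.resize(a[155:245,225:315],(540,540),interpolation=3)[:, :400] if 0 else cv2.resize(a[160:240,230:310],(400,400),interpolation=3)
B=cv2.resize(b[130:210,260:340],(400,400),interpolation=3)
cv2.imwrite("pics/crop.png",np.hstack([A,B]))
d=np.load("top0.npy"); ds=np.load("side0.npy")
for n,(u,v) in dict(cap=(264,197),casetop=(250,215),red1=(217,187),bottle=(203,273),bottle2=(196,272),tray=(370,232),trayTL=(343,202),trayTR=(396,202),trayBL=(342,262),trayBR=(396,262),box=(449,193),gouge=(397,148),breather=(286,181),motorend=(281,117)).items(): print(n,world("top",d,u,v).round(3))
for n,(u,v) in dict(cap=(298,154),bottlecap=(208,146),tray=(340,255),box=(430,270)).items(): print('s',n,world("side",ds,u,v).round(3))
# top face of cap: points with height .12-.14 near cap
for nm,D,(u0,v0) in(("top",d,(264,197)),("side",ds,(298,156))):
    P=np.array([world(nm,D,u,v) for v in range(v0-20,v0+20) for u in range(u0-20,u0+20)])
    k=(P[:,2]>.127)&(P[:,2]<.142); q=P[k]; print(nm,k.sum(),q.mean(0).round(4),q.min(0).round(3),q.max(0).round(3), np.percentile(P[:,2],[50,99]).round(4))
```

```text
cap [0.558 0.138 0.135]
casetop [0.516 0.179 0.095]
red1 [0.596 0.282 0.04 ]
bottle [0.368 0.282 0.132]
bottle2 [0.372 0.288 0.17 ]
tray [ 0.481 -0.142  0.004]
trayTL [ 0.562 -0.065  0.022]
trayTR [ 0.566 -0.216  0.   ]
trayBL [ 0.397 -0.064  0.023]
trayBR [ 0.399 -0.21   0.023]
box [ 0.585 -0.345  0.065]
gouge [ 0.715 -0.215  0.03 ]
breather [0.604 0.087 0.105]
motorend [0.773 0.104 0.111]
s cap [0.558 0.138 0.136]
s bottlecap [0.36  0.281 0.167]
s tray [ 0.487 -0.14   0.006]
s box [ 0.58  -0.346  0.064]
top 284 [0.5588 0.1407 0.1357] [0.536 0.118 0.128] [0.581 0.164 0.142] [0.092 0.139]Traceback (most recent call last):
  File "<stdin>", line 11, in <module>
  File "h.py", line 4, in world
    m=camera_model(name); d=depth[int(v),int(u)]
ValueError: time passes only in moves, steps and waits
```

View pics/crop.png

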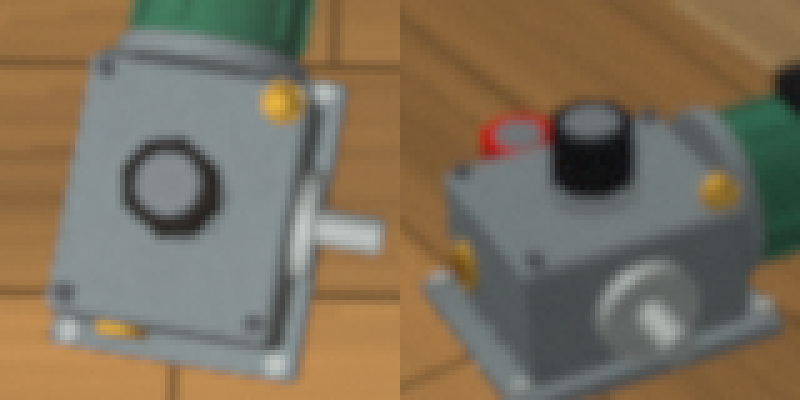

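The crop confirms it: a black eight-sided cap with a pale disc sits on the neck. The disc centre is at top ≈(263.6,196.6) and side ≈(298.4,155.6). The height of 0.135 matches the expected 0.134. The neighbours in that crop are a red cap behind the case and the breather. Next I'll triangulate and check the wrist range.

```bash
cat >> h.py <<'E'
from scipy.spatial.transform import Rotation as R
def q(yaw): return (R.from_euler('z',yaw)*R.from_euler('x',np.pi)).as_quat()
def ray(name,u,v,z):
    m=camera_model(name); T=np.array(m["T"]); r=T[:3,:3]@np.array([(u-m["cx"])/m["fx"],-(v-m["cy"])/m["fy"],-1])
    return T[:3,3]+r*(z-T[2,3])/r[2]
def yaw_now(): 
    r=R.from_quat(get_state()["orientation"]).as_matrix(); return np.arctan2(r[1,0],r[0,0])
E
python3 - <<'E'
from h import *
print(ray("top",263.6,196.6,.134).round(4), ray("side",298.4,155.6,.134).round(4))
print('yaw0',yaw_now())
for z in(.124,.22):
  for y in np.radians(range(-180,180,45)):
    s=ctrl.ik([.5585,.14,z],q(y)); print(z,round(np.degrees(y)), None if s is None else np.round(s,2))
print(ctrl.ik([.481,-.14,.05],q(0)))
E
```

```text
[0.5589 0.1395 0.134 ] [0.5562 0.133  0.134 ]
yaw0 2.8938326766746463
0.124 -180 [-0.28  0.7  -0.03  1.84  0.03  0.6   1.25]
0.124 -135 [-0.14  0.71 -0.24  1.84  0.26  0.63  1.82]
0.124 -90 [-0.02  0.73 -0.43  1.84  0.47  0.68  2.42]
0.124 -45 [-0.84  0.93  0.96  1.86 -0.97  0.91 -1.75]
0.124 0 [-0.7   0.81  0.67  1.86 -0.73  0.74 -1.19]
0.124 45 [-0.6   0.76  0.5   1.85 -0.56  0.67 -0.56]
0.124 90 [-0.5   0.72  0.33  1.85 -0.37  0.63  0.05]
0.124 135 [-0.39  0.7   0.15  1.85 -0.17  0.6   0.65]
0.22 -180 [-0.32  0.56  0.03  1.77 -0.02  0.81  1.3 ]
0.22 -135 [-0.17  0.57 -0.19  1.77  0.14  0.82  1.93]
0.22 -90 [-0.03  0.59 -0.41  1.76  0.3   0.85  2.56]
0.22 -45 [-0.92  0.85  1.14  1.79 -0.87  1.11 -1.82]
0.22 0 [-0.76  0.68  0.77  1.78 -0.59  0.92 -1.3 ]
0.22 45 [-0.67  0.64  0.61  1.78 -0.46  0.87 -0.64]
0.22 90 [-0.56  0.6   0.42  1.78 -0.32  0.83  0.01]
0.22 135 [-0.45  0.57  0.24  1.77 -0.18  0.81  0.66]
[ 0.02650949  0.79178125  0.30476563  2.08192201 -0.65025588  0.36047301
 -0.70822489]
```

```bash
cat >> h.py <<'E'
def show(t=''):
    s=get_state(); print(t,'t',round(s['time_s'],1),'p',s['tool_pos'].round(4),'yaw',round(np.degrees(yaw_now()),1),'F',s['wrist_force'].round(1),'M',s['ft_torque'].round(2),'g',round(s['grasp_force'],1),'w',round(s['width'],3),'j7',round(s['joint_positions'][6],2)); return s
E
python3 - <<'E'
from h import *
P=[.559,.1395]
j=np.array(ctrl.ik(P+[.22],q(np.pi/2)))
j[6]=-2.6; ctrl.move_joints(j); s=show('up'); y=yaw_now()
im,d=capture("side"); cv2.imwrite("pics/s1.png",cv2.resize(im[60:260,180:420],(720,600),interpolation=3))
ctrl.move_l(P+[.125],q(y),vel=.06); show('down')
hand.gripper_close(20); ctrl.pause(.3); show('closed')
im,d=capture("side"); cv2.imwrite("pics/s2.png",cv2.resize(im[60:260,180:420],(720,600),interpolation=3))
E
```

```text
up t 2.4 p [0.5589 0.1405 0.22  ] yaw -59.5 F [0.8 0.2 0.3] M [0.03 0.04 0.02] g 0.0 w 1.002 j7 -2.6
down t 4.2 p [0.5593 0.1395 0.1254] yaw -59.5 F [-0.1 -0.  -0. ] M [-0.01  0.03 -0.03] g 0.0 w 1.0 j7 -2.54
closed t 4.9 p [0.5602 0.1401 0.1256] yaw -59.5 F [4.7 2.6 3.7] M [ 0.61 -0.91 -0.  ] g 21.1 w 0.568 j7 -2.54
```

View pics/s2.png

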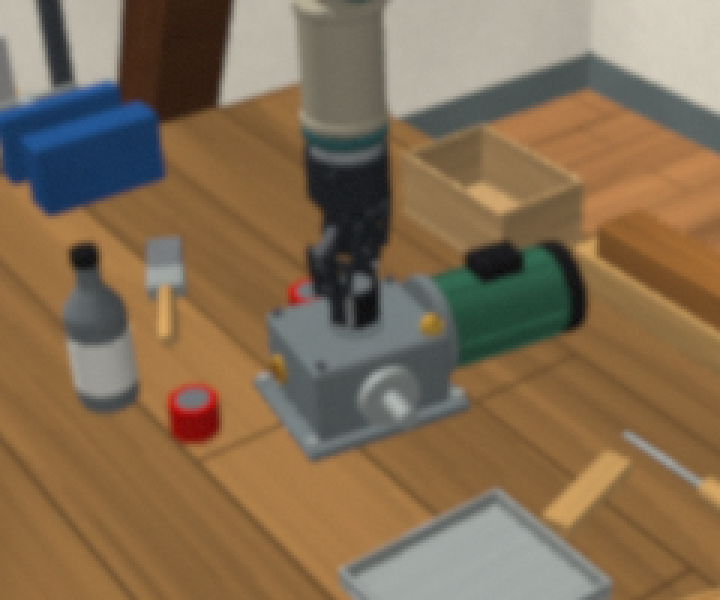

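Gripped: the fingers stand on either side of the black cap at picture ≈(355,300). The lateral force is small, so I'll turn in steps, following the forces.

```bash
cat >> h.py <<'E'
def turn(p,y0,total,step=10,kz=.00012,kl=.00008,rise=.008):
    """turn gripped cap by total degrees, rising with the thread, easing off by measured force"""
    p=np.array(p,float); a=0; z0=p[2]
    while a<total:
        a+=step; p[2]+=rise*step/360
        try: ctrl.move_l(p,q(y0+np.radians(a)),vel=.02)
        except ctrl.MotionError as e: print('ME',e); a-=step; break
        s=get_state(); f=s['wrist_force']
        p[:2]+=np.clip(kl*f[:2],-.0004,.0004); p[2]+=np.clip(kz*f[2],-.0006,.0006)
        if a%(2*step)==0: show(f'{a}')
        if np.linalg.norm(f)>25 or s['grasp_force']<5: print('STOP'); break
    print('cmd',p.round(4).tolist(),a); return p,a
E
python3 - <<'E'
from h import *
y=yaw_now()
turn([.5598,.1399,.1256],y,60)
E
```

```text
20 t 5.6 p [0.5603 0.1398 0.126 ] yaw -39.7 F [ 5.3  1.5 -1.2] M [ 0.36 -1.06 -0.01] g 21.1 w 0.563 j7 -2.29
40 t 6.2 p [0.5602 0.14   0.126 ] yaw -19.8 F [ 2.4  0.6 -1.4] M [ 0.14 -0.58 -0.04] g 21.1 w 0.567 j7 -2.04
60 t 6.9 p [0.5603 0.1401 0.1263] yaw 0.2 F [0.1 0.5 1.2] M [ 0.03 -0.01 -0.01] g 21.2 w 0.569 j7 -1.8
cmd [0.5612, 0.1403, 0.1266] 60
```

Run:
```python
from h import *
turn([.5612,.1403,.1266],np.radians(.2),120)
im,d=capture("side"); cv2.imwrite("pics/s3.png",cv2.resize(im[130:190,260:350],(720,480),interpolation=3))
```

```text
20 t 7.5 p [0.5609 0.1402 0.1269] yaw 19.9 F [ 0.5  0.3 -0.8] M [ 0.04 -0.06 -0.  ] g 21.1 w 0.574 j7 -1.56
40 t 8.2 p [0.5611 0.1404 0.1274] yaw 39.9 F [ 0.1 -0.5 -1.2] M [ 0.01  0.04 -0.06] g 21.1 w 0.572 j7 -1.31
60 t 8.8 p [0.5611 0.1404 0.1276] yaw 59.9 F [ 0.2 -1.  -1. ] M [-0.02  0.01 -0.02] g 21.1 w 0.567 j7 -1.05
80 t 9.5 p [0.5612 0.1403 0.128 ] yaw 79.9 F [-0.5 -1.2  0.1] M [-0.02  0.01  0.01] g 21.2 w 0.573 j7 -0.8
100 t 10.1 p [0.5611 0.1401 0.1284] yaw 99.9 F [ 0.   0.7 -0.2] M [-0.03  0.09 -0.02] g 21.2 w 0.567 j7 -0.54
120 t 10.8 p [0.5612 0.1403 0.1288] yaw 119.9 F [-0.2  0.8  1. ] M [-0.05  0.03  0.  ] g 21.2 w 0.567 j7 -0.27
cmd [0.5611, 0.1403, 0.1288] 120
```

View pics/s3.png

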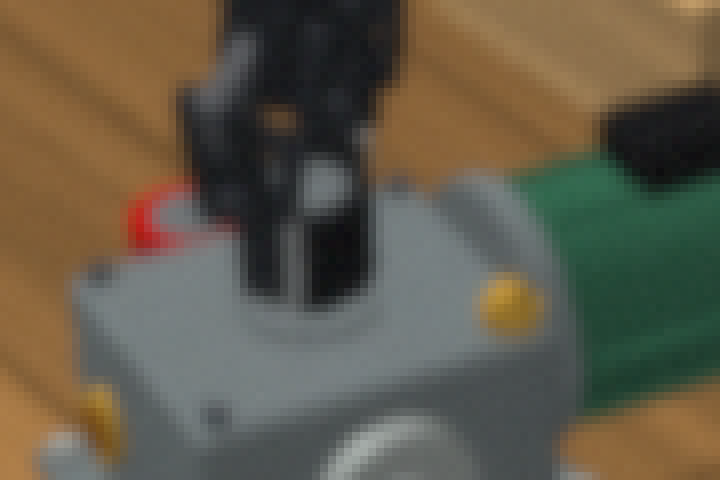

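The cap is still held, at ≈(310,230) in the crop, and the neck now shows beneath it. The forces are tiny, so I'll continue to 310 degrees in the same grip.

Run:
```python
from h import *
turn([.5611,.1403,.1288],np.radians(119.9),140)
```

```text
20 t 11.5 p [0.5611 0.1402 0.1293] yaw 139.6 F [0.2 0.2 0.7] M [-0.04 -0.05 -0.01] g 21.2 w 0.568 j7 0.0
40 t 12.1 p [0.5611 0.1403 0.1297] yaw 159.6 F [ 1.  -0.3  0.7] M [ 0.01 -0.01  0.03] g 21.2 w 0.57 j7 0.28
60 t 12.8 p [0.5612 0.1403 0.1302] yaw 179.6 F [ 1.3 -0.5  0.3] M [-0.   -0.    0.05] g 21.2 w 0.565 j7 0.57
80 t 13.4 p [0.5611 0.1402 0.1306] yaw -160.4 F [ 0.2  0.6 -1.4] M [-0.04 -0.04 -0.01] g 21.1 w 0.566 j7 0.86
100 t 14.1 p [0.5613 0.1404 0.1311] yaw -140.4 F [ 0.2 -0.3  0.6] M [-0.04 -0.06 -0.05] g 21.2 w 0.572 j7 1.16
120 t 14.7 p [0.5612 0.1404 0.1315] yaw -120.4 F [ 0.1 -0.1 -0.3] M [0.04 0.01 0.05] g 21.2 w 0.568 j7 1.47
140 t 15.4 p [0.5611 0.1403 0.132 ] yaw -100.4 F [ 0.1  0.3 -0.1] M [0.09 0.04 0.06] g 21.2 w 0.57 j7 1.78
cmd [0.5612, 0.1403, 0.1321] 140
```

Run:
```python
from h import *
s=get_state(); o=s['orientation']; p=np.array([.5612,.1403,.1321]); ok=True
for i in range(12):
    p[2]+=.001; ctrl.move_l(p,o,vel=.02); f=get_state()['wrist_force']
    if i%3==2: show(i)
    if f[2]<-8: print('holds'); ok=False; break
if ok:
    hand.gripper_close(40)
    p[2]=.175; ctrl.move_l(p,o,vel=.05); ctrl.pause(.2); show('lifted')
im,d=capture("side"); cv2.imwrite("pics/s4.png",cv2.resize(im[110:190,260:350],(675,600),interpolation=3))
```

```text
2 t 16.1 p [0.5613 0.1403 0.1352] yaw -100.4 F [ 0.  -0.4  0.2] M [ 0.03  0.01 -0.  ] g 21.1 w 0.564 j7 1.78
5 t 16.9 p [0.5613 0.1404 0.1382] yaw -100.4 F [-0.9  0.7 -0.7] M [ 0.04  0.   -0.01] g 21.1 w 0.574 j7 1.79
8 t 17.6 p [0.5612 0.1403 0.1412] yaw -100.4 F [-0.3 -0.6 -0.1] M [0.05 0.02 0.02] g 21.1 w 0.564 j7 1.79
11 t 18.4 p [0.5612 0.1403 0.1442] yaw -100.4 F [-0.4 -0.3 -1.1] M [ 0.04 -0.05 -0.03] g 21.1 w 0.569 j7 1.79
lifted t 19.5 p [0.561  0.1402 0.1746] yaw -100.4 F [-0.2 -0.3 -0.3] M [ 0.01 -0.04 -0.  ] g 41.2 w 0.563 j7 1.83
```

View pics/s4.png

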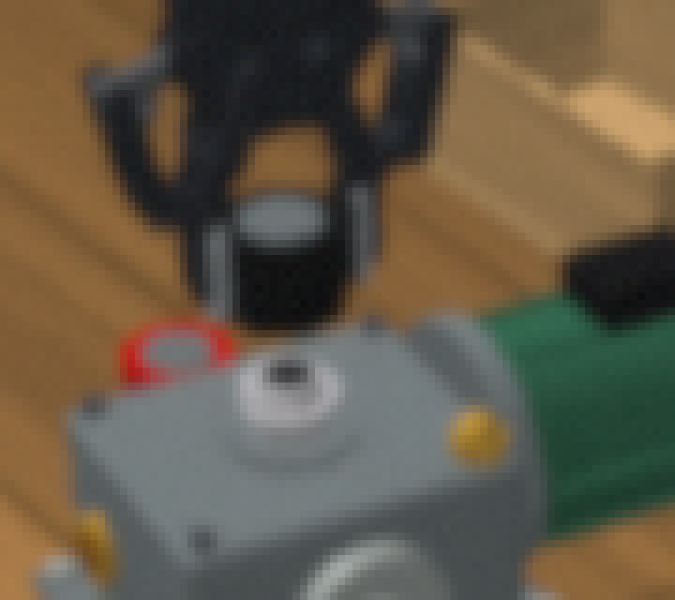

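The cap hangs upright between the pads, at ≈(290,265) in the crop, well clear of the bare neck at (290,390). Next I'll carry it to the tray centre (0.481, -0.139) and lower it until it makes contact.

Run:
```python
from h import *
ctrl.move_l([.561,.1402,.20],vel=.1)
c=[.481,-.139]; o=q(-np.pi/2)
ctrl.move_l(c+[.20],o,vel=.1); show('over')
ctrl.move_l(c+[.050],o,vel=.08); ctrl.pause(.3); show('low')
z=.050
f0=get_state()['wrist_force'][2]
while z>.0285:
    z-=.001; ctrl.move_l(c+[z],o,vel=.02); f=get_state()['wrist_force'][2]
    if f-f0>3.5: break
ctrl.pause(.2); show('contact?')
im,d=capture("side"); cv2.imwrite("pics/s5.png",cv2.resize(im[190:310,270:400],(650,600),interpolation=3))
```

```text
over t 23.1 p [ 0.4811 -0.1387  0.2   ] yaw -90.0 F [ 0.1 -0.  -1.2] M [-0.02  0.03 -0.02] g 41.3 w 0.556 j7 2.47
low t 25.4 p [ 0.4811 -0.1391  0.0501] yaw -90.0 F [ 0.6 -0.5 -0.8] M [0.01 0.01 0.06] g 41.3 w 0.559 j7 2.23
contact? t 30.3 p [ 0.481  -0.1389  0.0317] yaw -90.0 F [-2.2 -0.5  6.4] M [-0.1   0.3   0.04] g 41.8 w 0.567 j7 2.19
```

View pics/s5.png

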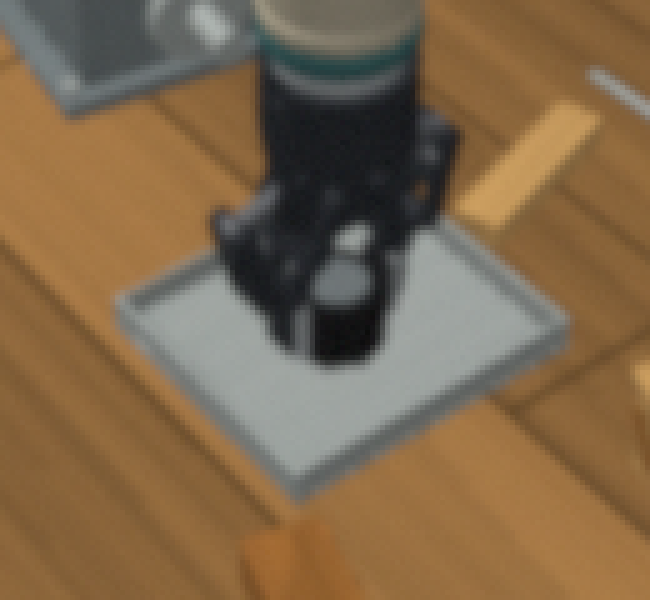

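The cap is upright in the tray, at ≈(345,310) in the crop, and contact came at the predicted height. I'll release, retreat and look.

Run:
```python
from h import *
hand.open_jaws(); ctrl.pause(.3); show('open')
ctrl.move_l([.481,-.139,.15],vel=.06)
ctrl.move_l([.481,-.139,.30],vel=.15); ctrl.move_l([.45,.10,.32],vel=.15); ctrl.pause(.3); show('away')
im,d=capture("side"); cv2.imwrite("pics/s6.png",cv2.resize(im[190:310,270:400],(650,600),interpolation=3))
```

```text
open t 31.1 p [ 0.481 -0.139  0.031] yaw -90.0 F [-0.5 -0.7  0.2] M [ 0.04 -0.02  0.08] g 0.0 w 0.999 j7 2.19
away t 36.5 p [0.45   0.0997 0.3199] yaw -90.0 F [ 0.5 -0.6 -0.2] M [-0.01 -0.01 -0.01] g 0.0 w 1.001 j7 2.27
```

View pics/s6.png

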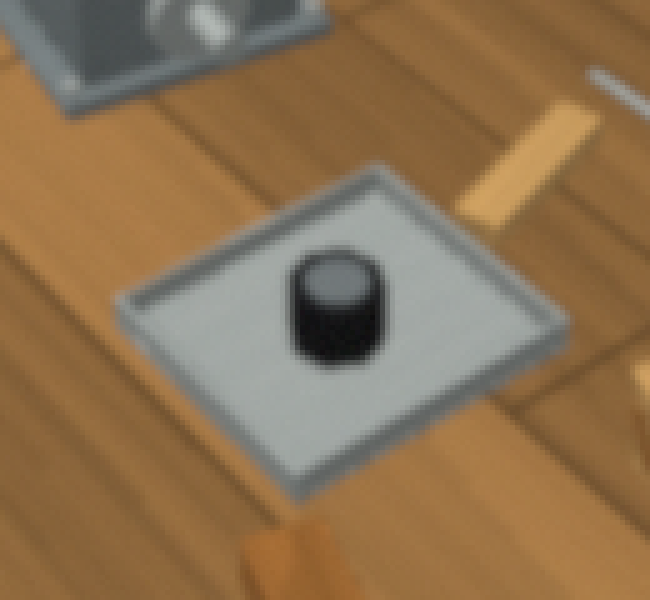

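The cap stands upright in the middle of the tray, at (338,305) in the crop, and the arm is clear. Handing in.

```bash
python3 -c "
from rig import ctrl
print(ctrl.hand_in())"
```

```text
the job is handed in; nothing more can be done
None
```

The filler cap was unscrewed about 320° in a single grip, lifted straight off and set upright near the middle of the tray; I handed the job in at about 37 s of the 72 s limit, and no verdict was returned.

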